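Slide a glass test slide home under the sprung stage clips

TASK

Pick up the glass test slide in its metal carrier from its low rest, lay it on the bed of the inspection stage with its grooved end towards the two spring clips, and slide it along the bed so that both clips ride up over its front edge and snap down into the groove, with the slide lying flat, square and central on the bed against the stop; then let go. Keep it gentle: do not ram the slide into the stage or press it down hard, do not touch the stage or its clips with the gripper, and leave the other things standing about where they are.

Things in the scene. Friction and masses are not known exactly. Their poses are not given: they have to be found in the camera images.
- test_slide: green glass pane in an aluminium frame, 110 (x) x 56 (y) x 8 mm (z), 90 g; origin at the centre of its underside. +x is its front, grooved end: a groove 10 mm wide, 3 mm deep runs right across the top, its centre at x = +33 mm (22 mm behind the front edge). Grip it across its width behind the middle (x about -20 mm), clear of the clips. Starts flat, groove up, on the rest, with the rest's yaw.
- slide_rest: fixed low grey rest with a rubber top, 90 (x) x 36 (y) x 12 mm high; origin at the centre of its underside; the slide lies along its x and overhangs it by about 10 mm on both sides
- stage: fixed inspection stage; origin at the centre of its underside, z up. Grey foot plate 180 (x) x 80 (y) x 8 mm; on it a slippery black bed 170 x 40 mm, x -85 to +85 mm, flat top at z = 30 mm, no side guides. The slide overhangs the bed 8 mm on both sides, so fingers can reach down beside the bed to z = 12 mm. The slide goes in along the stage's +x. Nothing on it is higher than 60 mm.
- bed_entry (a point): middle of the bed's open end, on its top (stage x = -85, z = 30 mm). The slide may be damaged by more than 22 N between slide and stage (all their contacts added up, bed and clips included); pushed in faster than about 20 mm/s the force at the clips can peak over that. Laid with its centre at stage x = -75 mm the slide is clear of the clips and lies safely on the bed
- stop_mean (a point): middle setting of the stop face, on the bed's top (stage x = +42 mm): the front of the aluminium clip block, 56 mm wide, 12 mm high, clamped on the bed. The real face stands up to 14 mm nearer or farther along x, differs at every start and is NOT measured: find it by feel or sight. It meets the slide's front edge just as the clip noses are in the groove
- clip_mean (a point): under the clip noses at the block's middle setting, on the bed's top (stage x = +20 mm); the real noses move with the block. Two steel clips, 10 mm wide, at y = +17 and -17 mm, hinged on the block 25 mm behind the stop face; polished round noses (radius 4 mm) 22 mm before it, 2 mm above the bed at rest; upturned lips (22 degrees) reach 24 mm farther to -x, tips 12 mm above the bed
- clip_left (a joint): lift angle of the clip at the stage's +y side, rad: 0 at rest with nothing under it, about 0.13 riding on the slide, about 0.065 with its nose in the groove. It presses with 1 N at rest, about 1.8 N on the slide. Pushing the slide in takes up to about 5 N in all while both clips ride up, about 2 N on top, nearly none just after the snap; at the stop the force climbs steeply
- clip_right (a joint): the same for the clip at the stage's -y side
- swab_jar: glass jar with cotton swabs, 44 mm across, 80 mm high, origin at the centre of its underside; stands loose to the left of the stage; leave alone
- hex_keys: red folding hex key set, 29 x 84 x 20 mm, origin at the centre of its underside; lies loose left of the stage; leave alone
- cap_orange: orange cap, 45 mm across, 31 mm high, origin at the centre of its underside; stands loose beyond the rest; leave alone
- squeegee: blue film squeegee, 44 x 94 x 16 mm, origin at the centre of its underside; lies loose to the right of the rest; leave alone

How it is judged:
By the outcome, as a careful person would: the job done as asked, in the order asked, and still so for the second after the job is handed in, with the robot touching nothing.
It also fails if it takes over 61 s, if anything falls off the work surface, if the arm or the gripper's body presses on something with over 40 N, if the wrist force passes 120 N, or if a joint passes its speed limit or range.

ROBOT

A 7-joint arm with a two-finger parallel gripper is mounted at the origin on a cart in front of the work surface, level with it; the furniture and walls round the work are solid. World frame = base frame: x ahead of the robot, y to its left, z up, the work surface at z = 0. Lengths are in m, angles in rad, forces in N, time in s.
With the tool pointing down it reaches from about 0.4 to 0.85 m from the base axis. Payload 4.5 kg.
Tool frame: the origin (TCP) lies midway between the tips of the shut fingers; the grasp point (between the pads) lies 19 mm behind it; z points along the fingers, y is the line along which they close (so a half turn about z gives the same grasp; the last joint's range is limited). The gripper opens to 88 mm and grips with 3 to 60 N. Pads are 18 mm wide; open, the fingers measure 123 mm over their backs; the gripper's body (75 mm by 187 mm) begins 45 mm behind the grasp point.
Start: joints at [-1.22, 0.689, -0.195, 1.565, 0.157, 0.902, -0.215], TCP at [0.195, 0.594, 0.239] pointing down, gripper open.
Joint ranges: [-3.01, 3.01], [-0.46, 2.08], [-1.47, 1.51], [0.13, 2.56], [-1, 4.14], [0.04, 2.09], [-2.66, 2.66]. Speed limits (rad/s): [2.57, 2.57, 3.14, 3.14, 3.14, 3.14, 3.14].

INTERFACE

Orientations are given as a unit quaternion [x, y, z, w].
In Python, from plant import readout, eyes, workorder, finder gives the robot as it stands.
- The arm moves only by the tool drive_tool, never from a script. Its argument "steps" is a list of rows, each an object of numbers: "rx", "ry", "rz": the turn, a rotation vector about the tool's x, y, z in rad; "tx", "ty", "tz": the shift along the tool's x, y, z in mm; "grip": the opening, from -1 (shut) to 1 (fully open). A call has 1 to 20 rows; each row shifts and turns the commanded pose from where the row before left it, along the tool's axes as they then stand; what a row does not reach is not made up. A row lasts 1/8 s, in which the tool goes at most 62.5 mm and 10.7 degrees, less where a joint would pass 70% of its speed; a pose out of reach is approached as far as the arm can. A call is refused whole if a number of a shift passes 62.5 or a number of a turn 0.188, either way. A call with a gripper value outside its range is refused whole. The fingers move at their own pace and stop on an object; "grip_force" is the grip in N (left out, the last holds). Time passes only in rows, so rows that do not move let the fingers close. It gives the time, the measured TCP pose, the force, the opening and the grip force at its end, in the units of the state.
- readout.observe(): the state, without advancing time (a new reading comes with each control period).
- eyes.read_camera(name): name is "side" or "top" or "wrist"; returns a dict with "frame" (420x560x3 uint8, red, green, blue), "camera_matrix" (3x3 intrinsics, pixels), "rvec" (rotation vector, rad) and "tvec" (3), from world to camera coordinates, as OpenCV has them; the wrist camera has in their place "T_tool_cam" (4x4, takes a point from camera to tool coordinates, whose origin is the TCP and whose axes are the flange's). Camera axes: x right, y down, z forward; pixel columns grow to the right and rows downward; lengths in m; the calibration is good to about 2 mm. The wrist camera is an equidistant fisheye: a pixel r from the principal point sees the ray r / f radians off the axis. A picture is of the moment at which its call begins: read the wrist's pose just before it. There is no depth.
- workorder.job_done(): hands the job in; it is judged then, once.
Trained networks look in a picture, given as the dict that the camera call returned (one of the last four; its "shot" number tells which), for a name from the list of things; names that differ only in an ending like _2 or _b are one class to them, and where a whole thing is asked for, a point or a joint stands for the part that bears it (a point fixed in the world has none). Each returns a list of dicts, best first, with "score" (0 to 1); they miss things now and then, are a little off and sometimes report something else, mostly with a low value. They report only what shows in the picture. A call takes as long as a camera call.
- finder.spot_in(picture, name): "position" ([x, y, z] in m, in the coordinates of the camera as it stood for that picture, good to about 4 mm: the middle of the surface that is visible of it).
- finder.cut_out(picture, name): "mask" (420x560 bool, what is visible of it).
- finder.mark_of(picture, name): "position" ([x, y, z] in m, in the coordinates of the camera as it stood for that picture, good to about 4 mm: a listed point, or the origin of a listed thing).
The state is a dict: "t": time; "joint_pos": joint angles; "qd": joint speeds; "joint_efforts": joint torques, N m; "tcp_pos": TCP position; "tool_rot": TCP orientation; "wrist_force": force on the tool from outside, world axes, zero at the start; "torque": the same for the moment, N m; "width": finger opening in m; "grasp_force": force on a finger pad.
Only numpy, scipy, OpenCV 4.12 (cv2) and the standard library are available. Lean on these libraries where they do the work, as an engineer would, in place of code of your own. Each camera call takes 0.05 s, during which the arm holds its last target. There are 200 camera calls.

## Working session

There is one attempt and no reset: what is moved stays moved. The work goes in short steps, Python scripts to look and compute and a tool call to move; the robot and the scene stay as the last step left them, time stands still between calls to the robot, and variables do not carry over. Pictures are saved under pics/ and viewed, at most 10 in all, crops included, and the job is handed in when it is done.

Besides the shell and the picture viewer there is one more tool, called after "Emit:" as name(argument=value, ...), one argument or row to a line, values as JSON. drive_tool: Moves the arm, as the interface text tells. Its arguments: {"type":"object","properties":{"steps":{"type":"array"},"grip_force":{"type":"number"}},"required":["steps"]}

```bash
mkdir -p pics
cat > h.py <<'E'
import numpy as np, cv2
from scipy.spatial.transform import Rotation as R
from plant import readout, eyes, workorder, finder
def cam(n):
    s=readout.observe(); p=eyes.read_camera(n)
    if n=='wrist':
        T=np.eye(4);T[:3,:3]=R.from_quat(s['tool_rot']).as_matrix();T[:3,3]=s['tcp_pos']
        p['W']=T@np.array(p['T_tool_cam'])
    else:
        E=np.eye(4);E[:3,:3]=cv2.Rodrigues(np.array(p['rvec'],float))[0];E[:3,3]=np.ravel(p['tvec'])
        p['W']=np.linalg.inv(E)
    return p
def save(p,f): cv2.imwrite('pics/'+f,p['frame'][:,:,::-1])
def w(p,x): return (p['W']@np.r_[x,1])[:3]
def ray(p,uv,fish=False):
    K=np.array(p['camera_matrix']);uv=np.atleast_2d(uv).astype(float)
    d=np.c_[(uv[:,0]-K[0,2])/K[0,0],(uv[:,1]-K[1,2])/K[1,1]]
    if fish:
        r=np.linalg.norm(d,axis=1)+1e-12; v=np.c_[d*(np.sin(r)/r)[:,None],np.cos(r)]
    else: v=np.c_[d,np.ones(len(d))]
    return p['W'][:3,3], v@p['W'][:3,:3].T
def plane(p,uv,z,fish=False):
    o,v=ray(p,uv,fish); return o+v*((z-o[2])/v[:,2])[:,None]
E
cat > a.py <<'E'
from h import *
s=readout.observe();print({k:np.round(v,3) for k,v in s.items()})
for n in ['top','side','wrist']:
    p=cam(n);save(p,n+'0.png');print(n,np.round(p['W'],3).tolist(),np.round(p['camera_matrix'],1).tolist())
    for t in ['test_slide','slide_rest','stage','bed_entry','stop_mean','clip_mean','clip_left','clip_right','swab_jar','hex_keys','cap_orange','squeegee']:
        r=finder.mark_of(p,t)[:1]; q=finder.spot_in(p,t)[:1]
        print(t,[(np.round(w(p,i['position']),3).tolist(),round(i['score'],2)) for i in r+q])
E
python3 a.py
```

```text
{'t': np.float64(0.0), 'joint_pos': array([-1.22 ,  0.69 , -0.195,  1.566,  0.157,  0.902, -0.215]), 'qd': array([ 0.001, -0.   ,  0.001, -0.   ,  0.   ,  0.001,  0.   ]), 'joint_efforts': array([ 1.0000e-03, -5.2755e+01, -1.2670e+00, -1.5343e+01, -5.3000e-02,
        7.0000e-03,  0.0000e+00]), 'tcp_pos': array([0.195, 0.593, 0.238]), 'tool_rot': array([ 0.158,  0.987, -0.001, -0.   ]), 'wrist_force': array([-0.153, -1.092, -0.549]), 'torque': array([0.007, 0.033, 0.022]), 'grasp_force': np.float64(0.0), 'width': np.float64(0.088)}
top [[-0.02, -0.991, 0.133, 0.278], [-1.0, 0.02, -0.002, 0.027], [-0.0, -0.133, -0.991, 1.829], [0.0, 0.0, 0.0, 1.0]] [[515.1, 0.0, 282.2], [0.0, 515.1, 204.7], [0.0, 0.0, 1.0]]
test_slide [([0.51, -0.237, 0.011], 0.92), ([0.51, -0.24, 0.017], 0.91)]
slide_rest []
stage [([0.492, 0.274, 0.031], 0.63)]
bed_entry [([0.416, 0.271, 0.031], 0.91), ([0.501, 0.274, 0.032], 0.79)]
stop_mean [([0.539, 0.284, 0.031], 0.95), ([0.497, 0.274, 0.033], 0.83)]
clip_mean [([0.516, 0.279, 0.03], 0.7), ([0.495, 0.274, 0.029], 0.95)]Traceback (most recent call last):
  File "a.py", line 6, in <module>
    r=finder.mark_of(p,t)[:1]; q=finder.spot_in(p,t)[:1]
      ~~~~~~~~~~~~~~^^^^^
ValueError: it knows: bed_entry, cap_orange, clip_mean, hex_keys, slide_rest, squeegee, stage, stop_mean, swab_jar, test_slide
```

```bash
cat > a.py <<'E'
from h import *
for n in ['top','side','wrist']:
    p=cam(n);save(p,n+'0.png');print(n,np.round(p['W'],3).tolist(),np.round(p['camera_matrix'],1).tolist())
    for t in ['test_slide','slide_rest','stage','bed_entry','stop_mean','clip_mean']+(['swab_jar','hex_keys','cap_orange','squeegee'] if n=='top' else []):
        r=finder.mark_of(p,t)[:1]
        print(t,[(np.round(w(p,i['position']),3).tolist(),round(i['score'],2)) for i in r])
a=cv2.imread('pics/top0.png');cv2.imwrite('pics/top0c.png',cv2.resize(a,(800,600)))
E
python3 a.py
```

```text
top [[-0.02, -0.991, 0.133, 0.278], [-1.0, 0.02, -0.002, 0.027], [-0.0, -0.133, -0.991, 1.829], [0.0, 0.0, 0.0, 1.0]] [[515.1, 0.0, 282.2], [0.0, 515.1, 204.7], [0.0, 0.0, 1.0]]
test_slide [([0.509, -0.24, 0.013], 0.77)]
slide_rest []
stage [([0.493, 0.279, -0.0], 0.67)]
bed_entry [([0.416, 0.27, 0.03], 0.7)]
stop_mean [([0.537, 0.283, 0.031], 0.84)]
clip_mean [([0.516, 0.28, 0.027], 0.68)]
swab_jar [([0.538, 0.417, -0.003], 0.7)]
hex_keys [([0.428, 0.382, 0.001], 0.52)]
cap_orange [([0.601, -0.231, 0.002], 0.47)]
squeegee [([0.485, -0.456, -0.001], 0.64)]
side [[-1.0, -0.005, 0.022, 0.488], [-0.021, 0.54, -0.842, 1.238], [-0.008, -0.842, -0.54, 0.835], [0.0, 0.0, 0.0, 1.0]] [[497.0, 0.0, 277.3], [0.0, 497.0, 210.5], [0.0, 0.0, 1.0]]
test_slide [([0.514, -0.239, 0.014], 0.77)]
slide_rest [([0.507, -0.242, 0.005], 0.39)]
stage [([0.502, 0.278, 0.003], 0.65)]
bed_entry [([0.41, 0.271, 0.03], 0.89)]
stop_mean [([0.537, 0.279, 0.032], 0.91)]
clip_mean [([0.514, 0.277, 0.036], 0.88)]
wrist [[0.31, 0.916, 0.253, 0.129], [0.951, -0.299, -0.082, 0.615], [0.001, 0.266, -0.964, 0.385], [0.0, 0.0, 0.0, 1.0]] [[325.2, 0.0, 282.6], [0.0, 325.2, 203.4], [0.0, 0.0, 1.0]]
test_slide []
slide_rest []
stage []
bed_entry []
stop_mean []
clip_mean []
```

View pics/top0c.png

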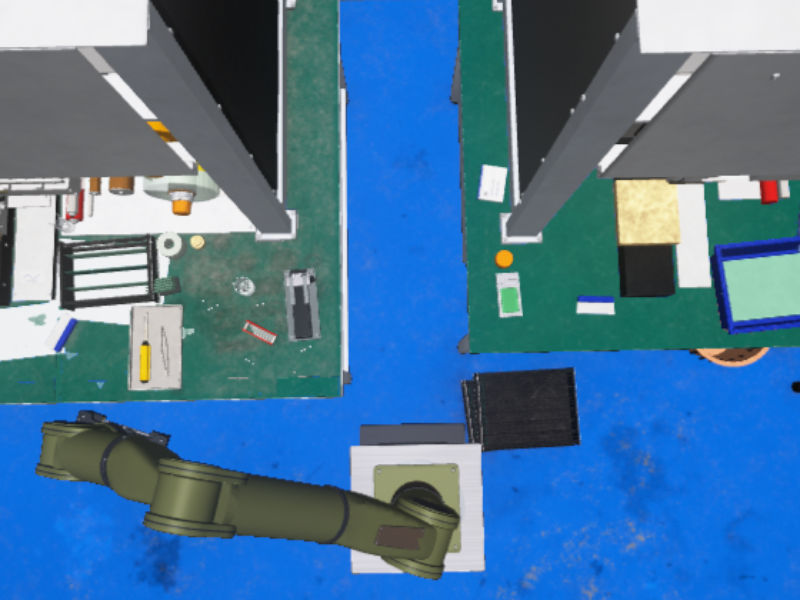

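View pics/side0.png

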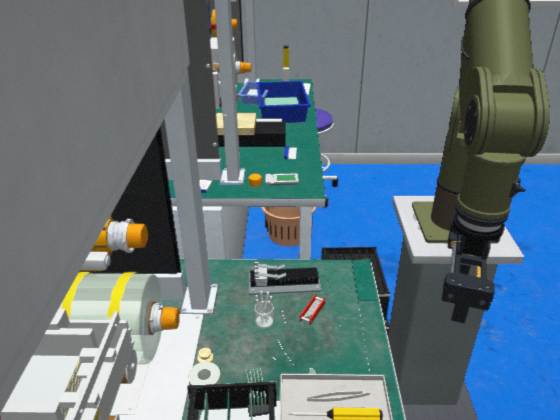

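View pics/wrist0.png

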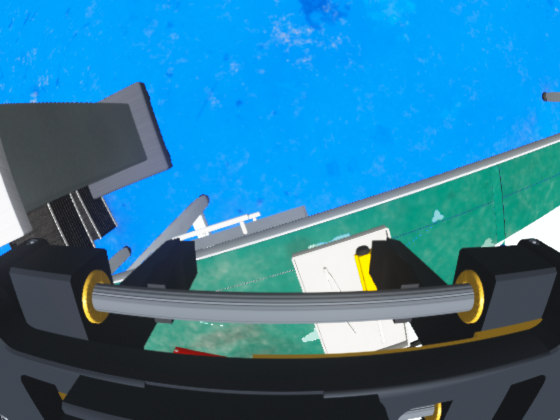

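Emit:
drive_tool(
  steps=[
    {"rz": -0.133},
    {"rz": -0.133},
    {"rz": -0.133},
    {"tx": -27, "ty": -48, "tz": 6},
    {"tx": -27, "ty": -48, "tz": 6},
    {"tx": -27, "ty": -48, "tz": 6},
    {"tx": -27, "ty": -48, "tz": 6},
    {"tx": -27, "ty": -48, "tz": 6},
    {"tx": -27, "ty": -48, "tz": 6},
    {"tx": -27, "ty": -46, "tz": 4},
    {},
    {},
  ],
)

```text
$.steps[0]: bad value
```

```bash
cat > b.py <<'E'
from h import *
s=readout.observe();print(s['t'],s['tcp_pos'],s['tool_rot'])
p=cam('wrist');save(p,'w1.png')
for t in ['stage','bed_entry','stop_mean','clip_mean']:
    r=finder.mark_of(p,t)[:1]
    print(t,[(np.round(w(p,i['position']),3).tolist(),round(i['score'],2)) for i in r])
E
python3 b.py
```

```text
1.9 [0.19469094 0.59391124 0.2387283 ] [ 1.57750881e-01  9.87478941e-01  1.86648988e-05 -5.75346461e-06]
stage []
bed_entry []
stop_mean []
clip_mean []
```

View pics/w1.png

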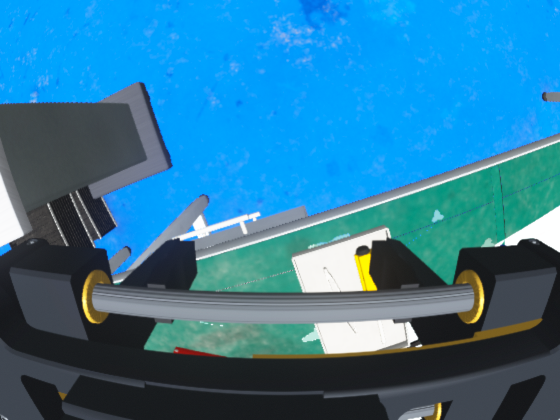

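Emit:
drive_tool(
  steps=[
    {"rx": 0, "ry": 0, "rz": -0.133, "tx": 0, "ty": 0, "tz": 0, "grip": 1},
    {"rx": 0, "ry": 0, "rz": -0.133, "tx": 0, "ty": 0, "tz": 0, "grip": 1},
    {"rx": 0, "ry": 0, "rz": -0.133, "tx": 0, "ty": 0, "tz": 0, "grip": 1},
    {"rx": 0, "ry": 0, "rz": 0, "tx": -35, "ty": -43, "tz": 0, "grip": 1},
    {"rx": 0, "ry": 0, "rz": 0, "tx": -35, "ty": -43, "tz": 0, "grip": 1},
    {"rx": 0, "ry": 0, "rz": 0, "tx": -35, "ty": -43, "tz": 0, "grip": 1},
    {"rx": 0, "ry": 0, "rz": 0, "tx": -35, "ty": -43, "tz": 0, "grip": 1},
    {"rx": 0, "ry": 0, "rz": 0, "tx": -35, "ty": -43, "tz": 0, "grip": 1},
    {"rx": 0, "ry": 0, "rz": 0, "tx": -35, "ty": -43, "tz": 0, "grip": 1},
    {"rx": 0, "ry": 0, "rz": 0, "tx": -35, "ty": -43, "tz": 0, "grip": 1},
    {"rx": 0, "ry": 0, "rz": 0, "tx": -35, "ty": -40, "tz": 0, "grip": 1},
    {"rx": 0, "ry": 0, "rz": 0, "tx": 0, "ty": 0, "tz": 0, "grip": 1},
    {"rx": 0, "ry": 0, "rz": 0, "tx": 0, "ty": 0, "tz": 0, "grip": 1},
  ],
  grip_force=15,
)

```text
t: 3.78
tcp_pos: [0.5012, 0.2778, 0.2388]
tool_rot: [-0.041, 0.999, 0.001, -0.0]
wrist_force: [-0.9, -0.0, -0.0]
width: 0.0884
grasp_force: 0.0
```

```bash
sed -i 's/w1.png/w2.png/' b.py; python3 b.py
```

```text
3.775 [0.50117943 0.27779772 0.23875958] [-4.13006550e-02  9.99146582e-01  5.41730928e-04 -2.65434102e-04]
stage [([0.503, 0.276, 0.002], 0.72)]
bed_entry [([0.419, 0.267, 0.029], 0.76)]
stop_mean [([0.54, 0.279, 0.035], 0.91)]
clip_mean [([0.516, 0.282, 0.027], 0.58)]
```

View pics/w2.png

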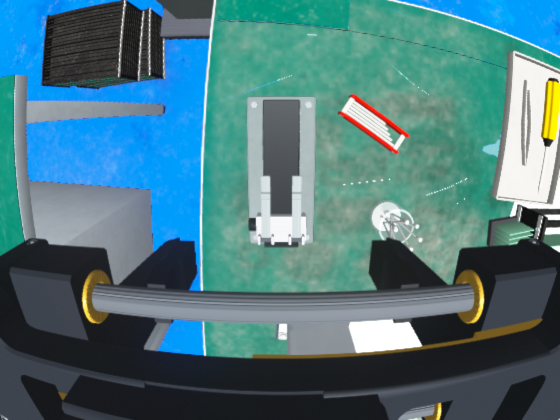

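```bash
python3 -c "
import cv2
a=cv2.imread('pics/w2.png')[90:255,230:335]
a=cv2.rotate(cv2.resize(a,None,fx=4.8,fy=4.8,interpolation=cv2.INTER_CUBIC),cv2.ROTATE_90_COUNTERCLOCKWISE)
cv2.imwrite('pics/w2c.png',a);print(a.shape)"
```

```text
(504, 792, 3)
```

View pics/w2c.png

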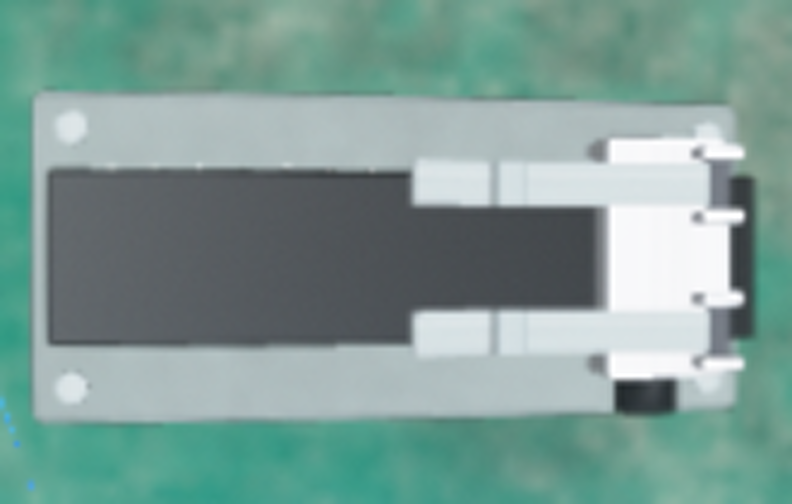

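```bash
cat > c.py <<'E'
from h import *
p=cam('wrist')
def P(L,z):
    L=np.array(L,float); return plane(p,np.c_[230+(503-L[:,1])/4.8+.0,90+L[:,0]/4.8],z,True)
c=P([(35,93),(735,104),(735,408),(35,420)],.008)
print('plate',c.round(4).tolist(),c.mean(0)); d=c[1]-c[0]+c[2]-c[3]; y=np.arctan2(d[1],d[0]);print('yaw',y,np.linalg.norm(d)/2,np.linalg.norm(c[0]-c[3]),np.linalg.norm(c[1]-c[2]))
b=P([(49,170),(49,345)],.030);e=b[0]-b[1];print('bed',b.round(4).tolist(),b.mean(0),np.linalg.norm(e),'yaw',np.arctan2(-e[0],e[1]))
o=b.mean(0); u=np.array([np.cos(y),np.sin(y),0]);v=np.array([-u[1],u[0],0])
st=lambda q:[(round(1000*((i-o)@u)-85,1),round(1000*(i-o)@v,1)) for i in q]
print('plate',st(c));print('face bottom/top',st(P([(597,257)],.03)),st(P([(608,257)],.042)))
print('tips',st(P([(413,182),(413,333)],.042)),'noses',st(P([(494,182),(494,333)],.035)),'edges',st(P([(413,159),(413,206),(413,310),(413,356)],.042)))
print('blocky',st(P([(640,138),(640,379)],.042)))
# slide, fixed cams
for n in ['top','side']:
    q=cam(n); m=finder.cut_out(q,'test_slide')[0]; mm=m['mask'].astype(np.uint8)
    ct=max(cv2.findContours(mm,cv2.RETR_EXTERNAL,cv2.CHAIN_APPROX_NONE)[0],key=cv2.contourArea)[:,0]
    W=plane(q,ct,.02)[:,:2]*1000; r=cv2.minAreaRect(W.astype(np.float32)); print(n,m['score'],r)
E
python3 c.py
```

```text
plate [[0.4072, 0.3081, 0.008], [0.5842, 0.3242, 0.008], [0.5911, 0.245, 0.008], [0.4139, 0.2304, 0.008]] [0.49911069 0.27690882 0.008     ]
yaw 0.08641036626684179 0.17779035109461466 0.07800391999781663 0.07952247498506124
bed [[0.4136, 0.289, 0.03], [0.417, 0.25, 0.03]] [0.4153142  0.26949888 0.03      ] 0.03923055953580202 yaw 0.08554162449740874
plate [(np.float64(-89.7), np.float64(39.2)), (np.float64(88.0), np.float64(39.9)), (np.float64(88.0), np.float64(-39.6)), (np.float64(-89.8), np.float64(-38.9))]
face bottom/top [(np.float64(43.2), np.float64(0.0))] [(np.float64(42.1), np.float64(0.1))]
tips [(np.float64(-3.6), np.float64(16.9)), (np.float64(-3.6), np.float64(-16.9))] noses [(np.float64(16.8), np.float64(17.4)), (np.float64(16.8), np.float64(-17.5))] edges [(np.float64(-3.6), np.float64(22.0)), (np.float64(-3.6), np.float64(11.5)), (np.float64(-3.6), np.float64(-11.7)), (np.float64(-3.6), np.float64(-22.0))]
blocky [(np.float64(50.0), np.float64(27.7)), (np.float64(50.0), np.float64(-28.3))]
top 0.72 ((428.4127197265625, 374.8360900878906), (70.93087768554688, 24.475223541259766), 58.20523452758789)
side 0.4 ((558.2645874023438, -233.8575439453125), (10.232115745544434, 48.78363037109375), 2.018968105316162)
```

Emit:
drive_tool(
  steps=[
    {"rx": 0, "ry": 0, "rz": 0, "tx": 3.8, "ty": -51.5, "tz": 3, "grip": 1},
    {"rx": 0, "ry": 0, "rz": 0, "tx": 3.8, "ty": -51.5, "tz": 3, "grip": 1},
    {"rx": 0, "ry": 0, "rz": 0, "tx": 3.8, "ty": -51.5, "tz": 3, "grip": 1},
    {"rx": 0, "ry": 0, "rz": 0, "tx": 3.8, "ty": -51.5, "tz": 3, "grip": 1},
    {"rx": 0, "ry": 0, "rz": 0, "tx": 3.8, "ty": -51.5, "tz": 3, "grip": 1},
    {"rx": 0, "ry": 0, "rz": 0, "tx": 3.8, "ty": -51.5, "tz": 3, "grip": 1},
    {"rx": 0, "ry": 0, "rz": 0, "tx": 3.8, "ty": -51.5, "tz": 3, "grip": 1},
    {"rx": 0, "ry": 0, "rz": 0, "tx": 3.8, "ty": -51.5, "tz": 3, "grip": 1},
    {"rx": 0, "ry": 0, "rz": 0, "tx": 3.8, "ty": -51.5, "tz": 3, "grip": 1},
    {"rx": 0, "ry": 0, "rz": 0, "tx": 3.8, "ty": -51.5, "tz": 3, "grip": 1},
    {"rx": 0, "ry": 0, "rz": 0, "tx": 0, "ty": 0, "tz": 0, "grip": 1},
    {"rx": 0, "ry": 0, "rz": 0, "tx": 0, "ty": 0, "tz": 0, "grip": 1},
  ],
)

```text
t: 5.78
tcp_pos: [0.5063, -0.2384, 0.2087]
tool_rot: [-0.041, 0.999, 0.001, 0.0]
wrist_force: [0.1, 0.9, -0.1]
width: 0.088
grasp_force: 0.0
```

```bash
cat > d.py <<'E'
from h import *
s=readout.observe();print(s['t'],s['tcp_pos'],s['tool_rot'])
p=cam('wrist');save(p,'w3.png');np.save('W3.npy',p['W'])
for t in ['test_slide','slide_rest']:
    r=finder.mark_of(p,t)[:1]
    print(t,[(np.round(w(p,i['position']),3).tolist(),round(i['score'],2)) for i in r])
K=p['camera_matrix'];v=np.linalg.inv(p['W'])@np.array([.511,-.24,.02,1]);v=v[:3]/np.linalg.norm(v[:3])
a=np.arccos(v[2]);uv=np.array([282.6,203.4])+325.2*a*v[:2]/np.hypot(*v[:2]);x,y=uv.round().astype(int);print(x,y)
c=p['frame'][y-70:y+70,x-50:x+50,::-1]
cv2.imwrite('pics/w3c.png',cv2.rotate(cv2.resize(c,None,fx=5.6,fy=5.6,interpolation=cv2.INTER_CUBIC),cv2.ROTATE_90_COUNTERCLOCKWISE))
E
python3 d.py
```

```text
5.775 [ 0.50627399 -0.23844565  0.20866003] [-4.12781508e-02  9.99147539e-01  5.44408301e-04  1.16075099e-04]
test_slide [([0.51, -0.244, 0.012], 0.9)]
slide_rest []
281 186
```

View pics/w3c.png

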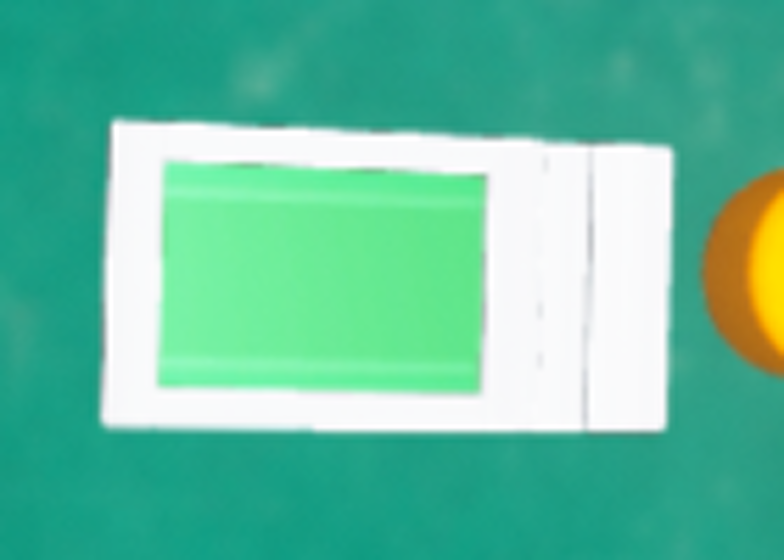

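```bash
cat > e.py <<'E'
from h import *
p=cam('wrist')
L=np.array([(112,120),(673,146),(667,431),(103,427)],float);uv=np.c_[231+(559-L[:,1])/5.6,116+L[:,0]/5.6]
for z in (.015,.020,.025):
    c=plane(p,uv,z,True);d=c[1]-c[0]+c[2]-c[3];e=c[0]-c[3]+c[1]-c[2]
    print(z,c.mean(0).round(4),'yaw',np.arctan2(d[1],d[0]).round(4),np.arctan2(-e[0],e[1]).round(4),np.linalg.norm(d)/2,np.linalg.norm(e)/2)
for n in ['top','side']:
    q=cam(n);print(n,[(w(q,i['position']).round(4),i['score']) for i in finder.spot_in(q,'test_slide')[:1]+finder.mark_of(q,'test_slide')[:1]])
E
python3 e.py
```

```text
0.015 [ 0.5139 -0.2388  0.015 ] yaw 0.0594 0.0608 0.11136061967052872 0.05714785733494255
0.02 [ 0.5128 -0.2389  0.02  ] yaw 0.0594 0.0608 0.10972353220148338 0.05630773951409514
0.025 [ 0.5117 -0.2389  0.025 ] yaw 0.0594 0.0608 0.10808644473243803 0.055467621693247725
top [(array([ 0.4889, -0.2428,  0.0167]), 0.6), (array([ 0.5119, -0.2374,  0.0096]), 0.64)]
side [(array([ 0.5093, -0.2345,  0.0182]), 0.68), (array([ 0.5125, -0.2384,  0.0178]), 0.55)]
```

Emit:
drive_tool(
  steps=[
    {"rx": 0, "ry": 0, "rz": 0.0225, "tx": 13.6, "ty": -0.9, "tz": 0, "grip": 1},
    {"rx": 0, "ry": 0, "rz": 0, "tx": 0, "ty": 0, "tz": 50, "grip": 1},
    {"rx": 0, "ry": 0, "rz": 0, "tx": 0, "ty": 0, "tz": 50, "grip": 1},
    {"rx": 0, "ry": 0, "rz": 0, "tx": 0, "ty": 0, "tz": 40, "grip": 1},
    {"rx": 0, "ry": 0, "rz": 0, "tx": 0, "ty": 0, "tz": 30, "grip": 1},
    {"rx": 0, "ry": 0, "rz": 0, "tx": 0, "ty": 0, "tz": 18, "grip": 1},
    {"rx": 0, "ry": 0, "rz": 0, "tx": 0, "ty": 0, "tz": 10, "grip": 1},
    {"rx": 0, "ry": 0, "rz": 0, "tx": 0, "ty": 0, "tz": 5, "grip": 1},
    {"rx": 0, "ry": 0, "rz": 0, "tx": 0, "ty": 0, "tz": 0, "grip": 1},
  ],
  grip_force=25,
)

```text
t: 7.4
tcp_pos: [0.493, -0.2415, 0.0061]
tool_rot: [-0.03, 1.0, -0.0, 0.0]
wrist_force: [1.3, 0.8, -0.2]
width: 0.0885
grasp_force: 0.0
```

Emit:
drive_tool(
  steps=[
    {"rx": 0, "ry": 0, "rz": 0, "tx": 0, "ty": 1.3, "tz": 0.8, "grip": 1},
    {"rx": 0, "ry": 0, "rz": 0, "tx": 0, "ty": 0, "tz": 0, "grip": -1},
    {"rx": 0, "ry": 0, "rz": 0, "tx": 0, "ty": 0, "tz": 0, "grip": -1},
    {"rx": 0, "ry": 0, "rz": 0, "tx": 0, "ty": 0, "tz": 0, "grip": -1},
    {"rx": 0, "ry": 0, "rz": 0, "tx": 0, "ty": 0, "tz": 0, "grip": -1},
    {"rx": 0, "ry": 0, "rz": 0, "tx": 0, "ty": 0, "tz": 0, "grip": -1},
    {"rx": 0, "ry": 0, "rz": 0, "tx": 0, "ty": 0, "tz": 0, "grip": -1},
  ],
  grip_force=25,
)

```text
t: 8.28
tcp_pos: [0.4926, -0.2402, 0.005]
tool_rot: [-0.03, 1.0, -0.0, 0.0]
wrist_force: [-0.5, -0.4, 2.2]
width: 0.0556
grasp_force: 25.0
```

Emit:
drive_tool(
  steps=[
    {"rx": 0, "ry": 0, "rz": 0, "tx": 0, "ty": 0, "tz": -5, "grip": -1},
    {"rx": 0, "ry": 0, "rz": 0, "tx": 0, "ty": 0, "tz": -30, "grip": -1},
    {"rx": 0, "ry": 0, "rz": 0, "tx": 0, "ty": 0, "tz": -40, "grip": -1},
    {"rx": 0, "ry": 0, "rz": 0, "tx": 0, "ty": 0, "tz": -40, "grip": -1},
    {"rx": 0, "ry": 0, "rz": -0.026, "tx": 0, "ty": 0, "tz": 0, "grip": -1},
    {"rx": 0, "ry": 0, "rz": 0, "tx": 3.1, "ty": 20, "tz": 0, "grip": -1},
    {"rx": 0, "ry": 0, "rz": 0, "tx": 3.1, "ty": 40, "tz": 0, "grip": -1},
    {"rx": 0, "ry": 0, "rz": 0, "tx": 3.1, "ty": 40, "tz": 0, "grip": -1},
    {"rx": 0, "ry": 0, "rz": 0, "tx": 3.1, "ty": 40, "tz": 0, "grip": -1},
    {"rx": 0, "ry": 0, "rz": 0, "tx": 3.1, "ty": 40, "tz": 0, "grip": -1},
    {"rx": 0, "ry": 0, "rz": 0, "tx": 3.1, "ty": 40, "tz": 0, "grip": -1},
    {"rx": 0, "ry": 0, "rz": 0, "tx": 3.1, "ty": 40, "tz": 0, "grip": -1},
    {"rx": 0, "ry": 0, "rz": 0, "tx": 3.1, "ty": 40, "tz": 0, "grip": -1},
    {"rx": 0, "ry": 0, "rz": 0, "tx": 3.1, "ty": 40, "tz": 0, "grip": -1},
    {"rx": 0, "ry": 0, "rz": 0, "tx": 3.1, "ty": 40, "tz": 0, "grip": -1},
    {"rx": 0, "ry": 0, "rz": 0, "tx": 3.1, "ty": 40, "tz": 0, "grip": -1},
    {"rx": 0, "ry": 0, "rz": 0, "tx": 3.1, "ty": 40, "tz": 0, "grip": -1},
    {"rx": 0, "ry": 0, "rz": 0, "tx": 3.1, "ty": 34.4, "tz": 0, "grip": -1},
    {"rx": 0, "ry": 0, "rz": 0, "tx": 3.1, "ty": 20, "tz": 0, "grip": -1},
    {"rx": 0, "ry": 0, "rz": 0, "tx": 0, "ty": 0, "tz": 0, "grip": -1},
  ],
)

```text
t: 10.78
tcp_pos: [0.4042, 0.2702, 0.1191]
tool_rot: [-0.045, 0.999, 0.0, -0.001]
wrist_force: [0.0, -0.6, -0.3]
width: 0.0555
grasp_force: 25.0
```

```bash
cat > f.py <<'E'
from h import *
import sys
s=readout.observe();print(s['t'],s['tcp_pos'],s['tool_rot'],s['wrist_force'],s['width'])
p=cam('wrist');save(p,sys.argv[1]);K=p['camera_matrix']
v=np.linalg.inv(p['W'])@np.array([*s['tcp_pos'],1]);v=v[:3]/np.linalg.norm(v[:3]);a=np.arccos(v[2])
print(np.array([282.6,203.4])+325.2*a*v[:2]/np.hypot(*v[:2]))
E
python3 f.py w4.png
```

```text
10.775 [0.40424326 0.2701731  0.11913859] [-4.47961894e-02  9.98995959e-01  1.29843854e-04 -5.99036366e-04] [ 0.00247166 -0.57106808 -0.25562829] 0.05552842804666985
[282.70860805 258.81317443]
```

View pics/w4.png

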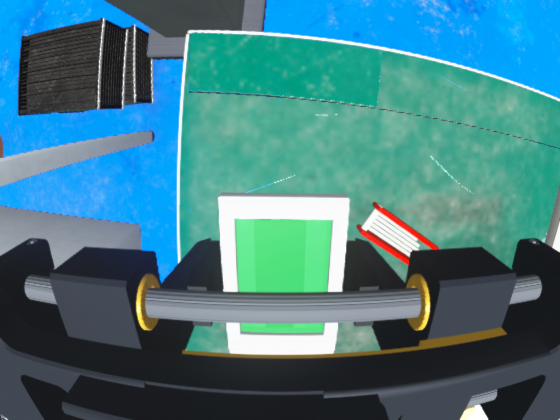

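Run:
```python
from h import *
p=cam('wrist');s=readout.observe();T=R.from_quat(s['tool_rot']).as_matrix()
for z in (.015,):
    c=plane(p,[(219,195.5),(349,195.5)],s['tcp_pos'][2]+z,True)
    print(((c-s['tcp_pos'])@T*1000).round(1).tolist())
```

```text
[[36.2, -25.9, -14.9], [36.4, 28.9, -15.0]]
```

Emit:
drive_tool(
  steps=[
    {"rx": 0, "ry": 0, "rz": 0.003, "tx": 0, "ty": -1.6, "tz": 20, "grip": -1},
    {"rx": 0, "ry": 0, "rz": 0, "tx": 0, "ty": 0, "tz": 30, "grip": -1},
    {"rx": 0, "ry": 0, "rz": 0, "tx": 0, "ty": 0, "tz": 25, "grip": -1},
    {"rx": 0, "ry": 0, "rz": 0, "tx": 0, "ty": 0, "tz": 12, "grip": -1},
    {"rx": 0, "ry": 0, "rz": 0, "tx": 0, "ty": 0, "tz": 5, "grip": -1},
    {"rx": 0, "ry": 0, "rz": 0, "tx": 0, "ty": 0, "tz": 0, "grip": -1},
    {"rx": 0, "ry": 0, "rz": 0, "tx": 0, "ty": 0, "tz": 0, "grip": -1},
  ],
)

```text
t: 11.75
tcp_pos: [0.4059, 0.2674, 0.0286]
tool_rot: [-0.041, 0.999, 0.0, 0.0]
wrist_force: [-0.4, 0.6, -1.1]
width: 0.0556
grasp_force: 25.0
```

```bash
python3 f.py w5.png; python3 -c "
import cv2
a=cv2.imread('pics/w5.png')[150:300,180:380]
cv2.imwrite('pics/w5c.png',cv2.resize(a,None,fx=4,fy=4,interpolation=cv2.INTER_CUBIC))"
```

```text
11.75 [0.40585226 0.26735833 0.02857985] [-4.12558253e-02  9.99148433e-01  3.71002909e-04  4.77438913e-04] [-0.43198606  0.64606511 -1.11873011] 0.05556557051797209
[282.7152438  258.80906967]
```

View pics/w5c.png

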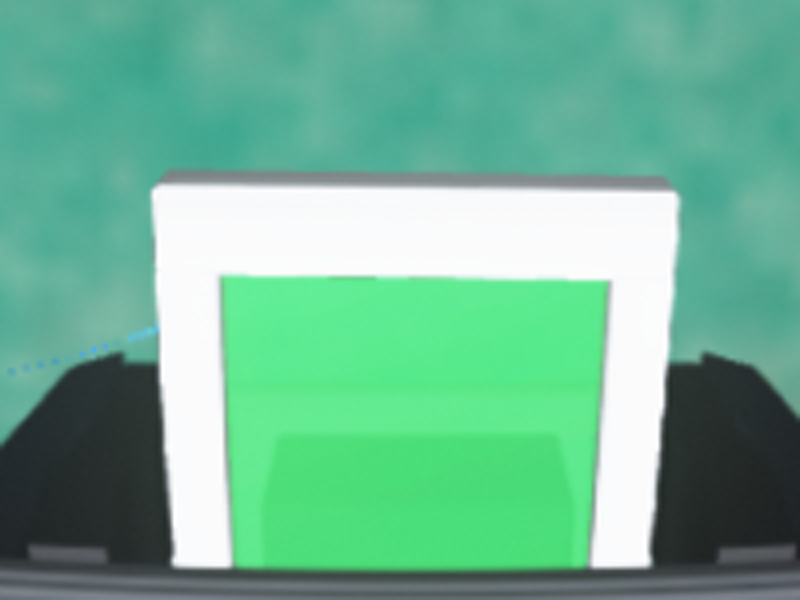

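Run:
```python
from h import *
p=cam('wrist');s=readout.observe();T=R.from_quat(s['tool_rot']).as_matrix();print(s['tcp_pos'],s['tool_rot'])
def f(L,z):
    L=np.array(L,float); c=plane(p,np.c_[180+(L[:,0]-1.5)/4,150+(L[:,1]-1.5)/4],z,True); return ((c-s['tcp_pos'])@T*1000).round(1)[:,:2].tolist()
zt=s['tcp_pos'][2]+.015
print('slide rear',f([(153,186),(678,193)],zt),'side',f([(174,567),(651,567)],zt))
print('glass',f([(220,275),(610,282),(591,567),(233,567)],zt))
print('bed top',f([(262,500),(573,500),(262,567),(573,567)],.03),'bot',f([(277,434),(558,434)],.008))
```

```text
[0.40579641 0.26741508 0.02852302] [-4.13468854e-02  9.99144677e-01  3.82782136e-04  4.49607633e-04]
slide rear [[35.6, -27.4], [35.0, 28.0]] side [[-10.5, -28.1], [-10.5, 28.1]]
glass [[25.8, -20.6], [25.1, 21.1], [-10.2, 20.9], [-10.3, -21.0]]
bed top [[-8.4, -18.9], [-8.4, 20.2], [-18.3, -19.4], [-18.3, 20.7]] bot [[-9.5, -19.2], [-9.5, 20.6]]
```

Emit:
drive_tool(
  steps=[
    {"rx": 0, "ry": 0, "rz": -0.01, "tx": 0, "ty": 0.6, "tz": 0, "grip": -1},
    {"rx": 0, "ry": 0, "rz": 0, "tx": 0, "ty": 0, "tz": 2, "grip": -1},
    {"rx": 0, "ry": 0, "rz": 0, "tx": 0, "ty": 0, "tz": 1, "grip": -1},
    {"rx": 0, "ry": 0, "rz": 0, "tx": 0, "ty": 0, "tz": 1, "grip": -1},
    {"rx": 0, "ry": 0, "rz": 0, "tx": 0, "ty": 0, "tz": 0, "grip": -1},
    {"rx": 0, "ry": 0, "rz": 0, "tx": 0, "ty": 0, "tz": 0, "grip": -1},
  ],
)

```text
t: 12.6
tcp_pos: [0.4054, 0.2678, 0.0239]
tool_rot: [-0.046, 0.999, 0.0, -0.0]
wrist_force: [-0.5, 0.2, 0.1]
width: 0.0555
grasp_force: 25.0
```

Emit:
drive_tool(
  steps=[
    {"rx": 0, "ry": 0, "rz": 0, "tx": 0, "ty": 0, "tz": 0.5, "grip": -1},
    {"rx": 0, "ry": 0, "rz": 0, "tx": 0, "ty": 0, "tz": 0, "grip": -1},
    {"rx": 0, "ry": 0, "rz": 0, "tx": 0, "ty": 0, "tz": 0, "grip": -1},
  ],
)

```text
t: 12.98
tcp_pos: [0.4054, 0.2678, 0.0234]
tool_rot: [-0.046, 0.999, 0.0, -0.0]
wrist_force: [-0.1, -0.1, -0.5]
width: 0.0557
grasp_force: 25.0
```

Emit:
drive_tool(
  steps=[
    {"rx": 0, "ry": 0, "rz": 0, "tx": 0, "ty": 0, "tz": 0.5, "grip": -1},
    {"rx": 0, "ry": 0, "rz": 0, "tx": 0, "ty": 0, "tz": 0, "grip": -1},
    {"rx": 0, "ry": 0, "rz": 0, "tx": 0, "ty": 0, "tz": 0, "grip": -1},
  ],
)

```text
t: 13.35
tcp_pos: [0.4055, 0.2678, 0.023]
tool_rot: [-0.046, 0.999, 0.0, 0.0]
wrist_force: [-0.2, 0.1, 0.4]
width: 0.0555
grasp_force: 25.0
```

Emit:
drive_tool(
  steps=[
    {"rx": 0, "ry": 0, "rz": 0, "tx": 0, "ty": 0, "tz": 0.5, "grip": -1},
    {"rx": 0, "ry": 0, "rz": 0, "tx": 0, "ty": 0, "tz": 0, "grip": -1},
    {"rx": 0, "ry": 0, "rz": 0, "tx": 0, "ty": 0, "tz": 0, "grip": -1},
  ],
)

```text
t: 13.72
tcp_pos: [0.4054, 0.2678, 0.0228]
tool_rot: [-0.046, 0.999, 0.0, 0.0]
wrist_force: [-0.3, -1.2, 3.7]
width: 0.0557
grasp_force: 25.0
```

```bash
python3 -c "
from h import *
for i in range(4):
    cam('wrist') if i else 0; s=readout.observe(); print(s['tcp_pos'].round(4) if hasattr(s['tcp_pos'],'round') else s['tcp_pos'], np.round(s['wrist_force'],2), np.round(s['torque'],3))"
```

```text
[0.4054 0.2678 0.0228] [-0.26 -1.16  3.71] [-0.016  0.127 -0.019]
[0.4054 0.2678 0.0228] [-1.29 -0.47  5.35] [-0.073  0.134 -0.034]
[0.4054 0.2678 0.0228] [-0.94 -0.82  5.08] [-0.013  0.094  0.064]
[0.4054 0.2678 0.0228] [-0.6  -0.06  4.72] [-0.007  0.087 -0.006]
```

Emit:
drive_tool(
  steps=[
    {"rx": 0, "ry": 0, "rz": 0, "tx": 0, "ty": 0, "tz": -0.25, "grip": -1},
    {"rx": 0, "ry": 0, "rz": 0, "tx": 0, "ty": 0, "tz": 0, "grip": 0.4},
    {"rx": 0, "ry": 0, "rz": 0, "tx": 0, "ty": 0, "tz": 0, "grip": 0.4},
    {"rx": 0, "ry": 0, "rz": 0.005, "tx": 0, "ty": 0, "tz": 0, "grip": 0.4},
    {"rx": 0, "ry": 0, "rz": 0, "tx": 0, "ty": 0, "tz": 0, "grip": 0.4},
  ],
  grip_force=15,
)

```text
t: 14.5
tcp_pos: [0.4054, 0.2678, 0.0226]
tool_rot: [-0.044, 0.999, -0.0, -0.0]
wrist_force: [0.5, -0.5, 0.3]
width: 0.0615
grasp_force: 0.0
```

```bash
python3 f.py w6.png; python3 -c "
import cv2
a=cv2.imread('pics/w6.png')[190:300,210:360]
cv2.imwrite('pics/w6c.png',cv2.resize(a,None,fx=5.3,fy=5.3,interpolation=cv2.INTER_CUBIC))"
```

```text
14.5 [0.40541256 0.26775183 0.02258326] [-4.37814551e-02  9.99041132e-01 -2.51993274e-07 -3.90129928e-05] [ 0.53419173 -0.50684195  0.34352948] 0.0614626687565878
[282.71038443 258.81135251]
```

View pics/w6c.png

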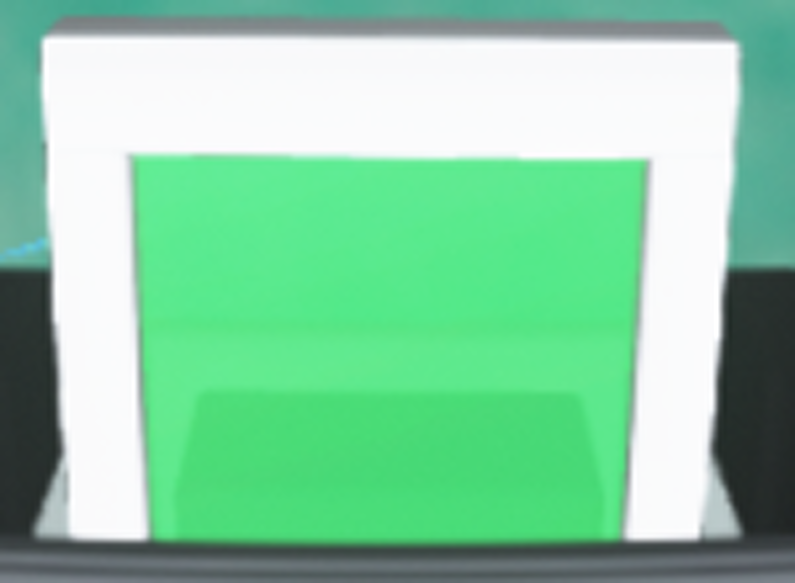

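Run:
```python
from h import *
p=cam('wrist');s=readout.observe();T=R.from_quat(s['tool_rot']).as_matrix()
def f(L,z):
    L=np.array(L,float); c=plane(p,np.c_[210+(L[:,0]-2.1)/5.3,190+(L[:,1]-2.1)/5.3],z,True); return ((c-s['tcp_pos'])@T*1000).round(1)[:,:2].tolist()
print('slide rear',f([(42,37),(740,43)],.038),'side',f([(70,540),(699,540)],.038))
print('glass',f([(131,155),(649,158),(625,540),(149,540)],.038))
print('bed top',f([(176,490),(604,490),(177,540),(604,540)],.03),'bot',f([(200,392),(580,395)],.008))
```

```text
slide rear [[35.7, -27.5], [35.3, 28.0]] side [[-10.2, -28.1], [-10.1, 27.6]]
glass [[25.9, -20.7], [25.7, 21.0], [-9.9, 20.9], [-10.0, -21.0]]
bed top [[-9.3, -19.4], [-9.3, 19.9], [-14.7, -19.6], [-14.7, 20.2]] bot [[-9.9, -19.4], [-10.2, 20.0]]
```

Emit:
drive_tool(
  steps=[
    {"rx": 0, "ry": 0, "rz": 0.005, "tx": 0, "ty": 0.2, "tz": 0, "grip": 0.4},
    {"rx": 0, "ry": 0, "rz": 0, "tx": 0, "ty": 0, "tz": 0, "grip": -1},
    {"rx": 0, "ry": 0, "rz": 0, "tx": 0, "ty": 0, "tz": 0, "grip": -1},
    {"rx": 0, "ry": 0, "rz": 0, "tx": 0, "ty": 0, "tz": 0, "grip": -1},
    {"rx": 0, "ry": 0, "rz": 0, "tx": 0, "ty": 0, "tz": 0, "grip": -1},
    {"rx": 0, "ry": 0, "rz": 0, "tx": -1.5, "ty": 0, "tz": 0, "grip": -1},
    {"rx": 0, "ry": 0, "rz": 0, "tx": -1.5, "ty": 0, "tz": 0, "grip": -1},
    {"rx": 0, "ry": 0, "rz": 0, "tx": -1.5, "ty": 0, "tz": 0, "grip": -1},
    {"rx": 0, "ry": 0, "rz": 0, "tx": -1.5, "ty": 0, "tz": 0, "grip": -1},
    {"rx": 0, "ry": 0, "rz": 0, "tx": -1.5, "ty": 0, "tz": 0, "grip": -1},
  ],
  grip_force=18,
)

```text
t: 15.85
tcp_pos: [0.413, 0.2686, 0.0227]
tool_rot: [-0.041, 0.999, 0.0, -0.0]
wrist_force: [-0.6, -0.7, 0.1]
width: 0.0558
grasp_force: 18.0
```

Emit:
drive_tool(
  steps=[
    {"rx": 0, "ry": 0, "rz": 0, "tx": -1.5, "ty": 0, "tz": 0, "grip": -1},
    {"rx": 0, "ry": 0, "rz": 0, "tx": -1.5, "ty": 0, "tz": 0, "grip": -1},
    {"rx": 0, "ry": 0, "rz": 0, "tx": -1.5, "ty": 0, "tz": 0, "grip": -1},
    {"rx": 0, "ry": 0, "rz": 0, "tx": -1.5, "ty": 0, "tz": 0, "grip": -1},
    {"rx": 0, "ry": 0, "rz": 0, "tx": -1.5, "ty": 0, "tz": 0, "grip": -1},
    {"rx": 0, "ry": 0, "rz": 0, "tx": -1.5, "ty": 0, "tz": 0, "grip": -1},
    {"rx": 0, "ry": 0, "rz": 0, "tx": -1.5, "ty": 0, "tz": 0, "grip": -1},
    {"rx": 0, "ry": 0, "rz": 0, "tx": -1.5, "ty": 0, "tz": 0, "grip": -1},
    {"rx": 0, "ry": 0, "rz": 0, "tx": -1.5, "ty": 0, "tz": 0, "grip": -1},
    {"rx": 0, "ry": 0, "rz": 0, "tx": -1.5, "ty": 0, "tz": 0, "grip": -1},
  ],
)

```text
t: 17.1
tcp_pos: [0.4279, 0.2698, 0.0227]
tool_rot: [-0.041, 0.999, 0.0, -0.0]
wrist_force: [-0.5, 0.2, 1.3]
width: 0.0557
grasp_force: 18.0
```

Emit:
drive_tool(
  steps=[
    {"rx": 0, "ry": 0, "rz": 0, "tx": -1.5, "ty": 0, "tz": 0, "grip": -1},
    {"rx": 0, "ry": 0, "rz": 0, "tx": -1.5, "ty": 0, "tz": 0, "grip": -1},
    {"rx": 0, "ry": 0, "rz": 0, "tx": -1.5, "ty": 0, "tz": 0, "grip": -1},
    {"rx": 0, "ry": 0, "rz": 0, "tx": -1.5, "ty": 0, "tz": 0, "grip": -1},
  ],
)

```text
t: 17.6
tcp_pos: [0.4323, 0.2701, 0.0227]
tool_rot: [-0.042, 0.999, -0.0, -0.001]
wrist_force: [-5.4, -0.6, 5.0]
width: 0.0554
grasp_force: 18.0
```

Emit:
drive_tool(
  steps=[
    {"rx": 0, "ry": 0, "rz": 0, "tx": -1.2, "ty": 0, "tz": 0, "grip": -1},
    {"rx": 0, "ry": 0, "rz": 0, "tx": -1.2, "ty": 0, "tz": 0, "grip": -1},
    {"rx": 0, "ry": 0, "rz": 0, "tx": -1.2, "ty": 0, "tz": 0, "grip": -1},
  ],
)

```text
t: 17.98
tcp_pos: [0.4354, 0.2702, 0.0227]
tool_rot: [-0.042, 0.999, -0.001, -0.002]
wrist_force: [-6.5, -0.7, 5.6]
width: 0.0557
grasp_force: 18.0
```

Emit:
drive_tool(
  steps=[
    {"rx": 0, "ry": 0, "rz": 0, "tx": -1.2, "ty": 0, "tz": 0, "grip": -1},
    {"rx": 0, "ry": 0, "rz": 0, "tx": -1.2, "ty": 0, "tz": 0, "grip": -1},
    {"rx": 0, "ry": 0, "rz": 0, "tx": -1.2, "ty": 0, "tz": 0, "grip": -1},
  ],
)

```text
t: 18.35
tcp_pos: [0.4383, 0.2704, 0.0227]
tool_rot: [-0.042, 0.999, -0.001, -0.002]
wrist_force: [-9.0, -0.1, 6.9]
width: 0.0555
grasp_force: 18.0
```

Emit:
drive_tool(
  steps=[
    {"rx": 0, "ry": -0.003, "rz": 0, "tx": 0, "ty": 0, "tz": -0.1, "grip": -1},
    {"rx": 0, "ry": 0, "rz": 0, "tx": 0, "ty": 0, "tz": 0, "grip": -1},
  ],
)

```text
t: 18.6
tcp_pos: [0.4386, 0.2704, 0.0227]
tool_rot: [-0.042, 0.999, -0.001, -0.0]
wrist_force: [-6.0, 0.2, 5.8]
width: 0.0557
grasp_force: 18.0
```

Emit:
drive_tool(
  steps=[
    {"rx": 0, "ry": -0.002, "rz": 0, "tx": 0, "ty": 0, "tz": -0.2, "grip": -1},
    {"rx": 0, "ry": 0, "rz": 0, "tx": 0, "ty": 0, "tz": 0, "grip": -1},
  ],
)

```text
t: 18.85
tcp_pos: [0.4387, 0.2704, 0.0227]
tool_rot: [-0.042, 0.999, -0.001, 0.001]
wrist_force: [-5.9, -1.1, 3.1]
width: 0.0557
grasp_force: 18.0
```

```bash
python3 -c "
from h import *
for i in range(3):
    p=cam('wrist') if i!=2 else cam('side'); s=readout.observe(); print(s['tcp_pos'].round(4), np.round(s['tool_rot'],4),np.round(s['wrist_force'],2), np.round(s['torque'],3))
save(p,'s7.png')"
```

```text
[0.4387 0.2704 0.0227] [-4.200e-02  9.991e-01 -7.000e-04  5.000e-04] [-6.1  -0.75  2.86] [0.059 1.286 0.109]
[0.4386 0.2704 0.0227] [-4.200e-02  9.991e-01 -7.000e-04  5.000e-04] [-5.67 -0.04  2.9 ] [0.068 1.22  0.041]
[0.4387 0.2704 0.0227] [-4.200e-02  9.991e-01 -7.000e-04  6.000e-04] [-5.02  0.03  3.56] [0.057 1.235 0.051]
```

Emit:
drive_tool(
  steps=[
    {"rx": 0, "ry": 0, "rz": 0, "tx": -1.2, "ty": 0, "tz": -0.1, "grip": -1},
    {"rx": 0, "ry": 0, "rz": 0, "tx": -1.2, "ty": 0, "tz": 0, "grip": -1},
    {"rx": 0, "ry": 0, "rz": 0, "tx": -1.2, "ty": 0, "tz": 0, "grip": -1},
  ],
)

```text
t: 19.38
tcp_pos: [0.4415, 0.2704, 0.0227]
tool_rot: [-0.042, 0.999, -0.001, -0.0]
wrist_force: [-7.4, -0.8, 3.3]
width: 0.0556
grasp_force: 18.0
```

Emit:
drive_tool(
  steps=[
    {"rx": 0, "ry": 0, "rz": 0, "tx": -1.2, "ty": 0, "tz": 0, "grip": -1},
    {"rx": 0, "ry": 0, "rz": 0, "tx": -1.2, "ty": 0, "tz": 0, "grip": -1},
    {"rx": 0, "ry": 0, "rz": 0, "tx": -1.2, "ty": 0, "tz": 0, "grip": -1},
  ],
)

```text
t: 19.75
tcp_pos: [0.444, 0.2705, 0.0227]
tool_rot: [-0.042, 0.999, -0.001, -0.001]
wrist_force: [-9.1, -0.7, 5.3]
width: 0.0561
grasp_force: 18.0
```

Emit:
drive_tool(
  steps=[
    {"rx": 0, "ry": -0.003, "rz": 0, "tx": 0, "ty": 0.3, "tz": -0.15, "grip": -1},
    {"rx": 0, "ry": 0, "rz": 0, "tx": 0, "ty": 0, "tz": 0, "grip": -1},
    {"rx": 0, "ry": 0, "rz": 0, "tx": 0, "ty": 0, "tz": 0, "grip": -1},
  ],
)

```text
t: 20.12
tcp_pos: [0.4481, 0.2716, 0.023]
tool_rot: [-0.041, 0.999, -0.0, 0.004]
wrist_force: [-2.6, 0.2, -2.0]
width: 0.0558
grasp_force: 18.0
```

```bash
cat > g.py <<'E'
from h import *
import sys
F=[]
for i in range(3):
    p=cam('wrist'); s=readout.observe(); F.append(s['wrist_force'])
print(s['t'],s['tcp_pos'].round(4),np.round(s['tool_rot'],4),np.mean(F,0).round(2))
T=R.from_quat(s['tool_rot']).as_matrix()
# slide rear edge in the picture: bright white frame; rows of first white per column, cols of sides
g=p['frame'].astype(int);wh=(g.min(2)>200)
cols=np.arange(225,345,5);r=[]
G=cv2.GaussianBlur(g.min(2).astype(np.float32),(3,3),0)
for c in cols:
    col=G[120:280,c];k=int(np.argmax(col>205));a=col[k-1];b=col[k];r.append(120+k-1+(205-a)/(b-a))
r=np.array(r);k=np.abs(r-np.median(r))<4
c=plane(p,np.c_[cols[k],r[k]],s['tcp_pos'][2]+.0153,True);t=(c-s['tcp_pos'])@T*1000
pf=np.polyfit(t[:,1],t[:,0],1);print('rear edge: x at y0 %.2f slope %.4f'%(pf[1],pf[0]),k.sum())
row=int(np.median(r))+10;L=np.where(wh[row,200:370])[0]+200;e=plane(p,[(L[0]-.5,row),(L[-1]+.5,row)],s['tcp_pos'][2]+.0153,True);print('sides',((e-s['tcp_pos'])@T*1000).round(2)[:,1],row)
E
python3 g.py
```

```text
20.275 [0.4483 0.2717 0.0231] [-4.120e-02  9.991e-01  1.000e-04  4.000e-03] [-2.37 -0.35 -2.08]
rear edge: x at y0 35.42 slope -0.0046 22
sides [-27.74  28.22] 207
```

Emit:
drive_tool(
  steps=[
    {"rx": 0, "ry": 0.003, "rz": 0, "tx": 0, "ty": 0, "tz": 0.1, "grip": -1},
    {"rx": 0, "ry": 0.003, "rz": 0, "tx": 0, "ty": 0, "tz": 0.1, "grip": -1},
    {"rx": 0, "ry": 0, "rz": 0, "tx": 0, "ty": 0, "tz": 0, "grip": -1},
    {"rx": 0, "ry": 0, "rz": 0, "tx": -1, "ty": 0, "tz": 0, "grip": -1},
    {"rx": 0, "ry": 0, "rz": 0, "tx": -1, "ty": 0, "tz": 0, "grip": -1},
    {"rx": 0, "ry": 0, "rz": 0, "tx": -1, "ty": 0, "tz": 0, "grip": -1},
    {"rx": 0, "ry": 0, "rz": 0, "tx": -1, "ty": 0, "tz": 0, "grip": -1},
  ],
)

```text
t: 21.15
tcp_pos: [0.4522, 0.2724, 0.0231]
tool_rot: [-0.041, 0.999, 0.0, 0.001]
wrist_force: [-3.0, -0.1, -2.1]
width: 0.0559
grasp_force: 18.0
```

Emit:
drive_tool(
  steps=[
    {"rx": 0, "ry": 0, "rz": 0, "tx": -1, "ty": 0, "tz": 0, "grip": -1},
    {"rx": 0, "ry": 0, "rz": 0, "tx": -1, "ty": 0, "tz": 0, "grip": -1},
    {"rx": 0, "ry": 0, "rz": 0, "tx": -1, "ty": 0, "tz": 0, "grip": -1},
    {"rx": 0, "ry": 0, "rz": 0, "tx": -1, "ty": 0, "tz": 0, "grip": -1},
  ],
)

```text
t: 21.65
tcp_pos: [0.4562, 0.2725, 0.0231]
tool_rot: [-0.041, 0.999, 0.0, 0.001]
wrist_force: [-2.1, -0.5, -2.8]
width: 0.0557
grasp_force: 18.0
```

Emit:
drive_tool(
  steps=[
    {"rx": 0, "ry": 0, "rz": 0, "tx": -1, "ty": 0, "tz": 0.1, "grip": -1},
    {"rx": 0, "ry": 0, "rz": 0, "tx": -1, "ty": 0, "tz": 0, "grip": -1},
    {"rx": 0, "ry": 0, "rz": 0, "tx": -1, "ty": 0, "tz": 0, "grip": -1},
    {"rx": 0, "ry": 0, "rz": 0, "tx": -1, "ty": 0, "tz": 0, "grip": -1},
    {"rx": 0, "ry": 0, "rz": 0, "tx": -1, "ty": 0, "tz": 0, "grip": -1},
    {"rx": 0, "ry": 0, "rz": 0, "tx": -1, "ty": 0, "tz": 0, "grip": -1},
  ],
)

```text
t: 22.4
tcp_pos: [0.4625, 0.2731, 0.023]
tool_rot: [-0.041, 0.999, 0.0, 0.001]
wrist_force: [-1.2, 0.1, -1.9]
width: 0.0557
grasp_force: 18.0
```

Emit:
drive_tool(
  steps=[
    {"rx": 0, "ry": 0, "rz": 0, "tx": -0.7, "ty": 0, "tz": 0, "grip": -1},
    {"rx": 0, "ry": 0, "rz": 0, "tx": -0.7, "ty": 0, "tz": 0, "grip": -1},
  ],
)

```text
t: 22.65
tcp_pos: [0.4652, 0.2736, 0.0233]
tool_rot: [-0.041, 0.999, 0.001, 0.002]
wrist_force: [2.5, 0.1, -3.6]
width: 0.0555
grasp_force: 18.0
```

Emit:
drive_tool(
  steps=[
    {"rx": 0, "ry": 0, "rz": 0, "tx": -0.7, "ty": 0, "tz": 0, "grip": -1},
    {"rx": 0, "ry": 0, "rz": 0, "tx": -0.7, "ty": 0, "tz": 0, "grip": -1},
  ],
)

```text
t: 22.9
tcp_pos: [0.4654, 0.2735, 0.0231]
tool_rot: [-0.041, 0.999, 0.0, 0.001]
wrist_force: [1.4, 0.8, -2.0]
width: 0.0559
grasp_force: 18.0
```

Emit:
drive_tool(
  steps=[
    {"rx": 0, "ry": 0, "rz": 0, "tx": -0.5, "ty": 0, "tz": 0, "grip": -1},
    {"rx": 0, "ry": 0, "rz": 0, "tx": -0.5, "ty": 0, "tz": 0, "grip": -1},
  ],
)

```text
t: 23.15
tcp_pos: [0.4655, 0.2734, 0.023]
tool_rot: [-0.042, 0.999, 0.0, 0.001]
wrist_force: [0.3, 0.9, -2.5]
width: 0.0559
grasp_force: 18.0
```

Emit:
drive_tool(
  steps=[
    {"rx": 0, "ry": 0, "rz": 0, "tx": -0.5, "ty": 0, "tz": 0, "grip": -1},
    {"rx": 0, "ry": 0, "rz": 0, "tx": 0, "ty": 0, "tz": 0, "grip": -1},
  ],
)

```text
t: 23.4
tcp_pos: [0.4656, 0.2734, 0.0229]
tool_rot: [-0.042, 0.999, -0.0, 0.0]
wrist_force: [-1.5, 1.1, -1.9]
width: 0.0559
grasp_force: 18.0
```

Emit:
drive_tool(
  steps=[
    {"rx": 0, "ry": 0, "rz": 0, "tx": -0.7, "ty": 0, "tz": 0, "grip": -1},
    {"rx": 0, "ry": 0, "rz": 0, "tx": -0.6, "ty": 0, "tz": 0, "grip": -1},
    {"rx": 0, "ry": 0, "rz": 0, "tx": 0, "ty": 0, "tz": 0, "grip": -1},
  ],
)

```text
t: 23.78
tcp_pos: [0.4665, 0.2731, 0.0228]
tool_rot: [-0.042, 0.999, -0.0, -0.0]
wrist_force: [-4.6, 0.2, -1.3]
width: 0.0554
grasp_force: 18.0
```

```bash
python3 g.py; python3 f.py w8.png
```

```text
23.925 [0.467  0.273  0.0228] [-4.140e-02  9.991e-01 -4.000e-04  4.000e-04] [-4.67  0.11 -1.49]
rear edge: x at y0 35.72 slope -0.0020 21
sides [-27.71  28.31] 206
23.925 [0.46697405 0.27304313 0.02281309] [-4.13796933e-02  9.99143369e-01 -3.53268733e-04  3.52580812e-04] [-4.76344568 -0.06622405 -1.98245221] 0.05540160652546265
[282.71597647 258.80902807]
```

Emit:
drive_tool(
  steps=[
    {"rx": 0, "ry": 0, "rz": 0, "tx": -0.5, "ty": 0.2, "tz": 0, "grip": -1},
    {"rx": 0, "ry": 0, "rz": 0, "tx": 0, "ty": 0, "tz": 0, "grip": -1},
    {"rx": 0, "ry": 0, "rz": 0, "tx": 0, "ty": 0, "tz": 0, "grip": -1},
  ],
)

```text
t: 24.35
tcp_pos: [0.4676, 0.2731, 0.0228]
tool_rot: [-0.041, 0.999, -0.0, 0.0]
wrist_force: [-5.2, -0.6, -1.6]
width: 0.0557
grasp_force: 18.0
```

Emit:
drive_tool(
  steps=[
    {"rx": 0, "ry": 0, "rz": 0, "tx": -0.5, "ty": 0.2, "tz": 0, "grip": -1},
    {"rx": 0, "ry": 0, "rz": 0, "tx": 0, "ty": 0, "tz": 0, "grip": -1},
    {"rx": 0, "ry": 0, "rz": 0, "tx": 0, "ty": 0, "tz": 0, "grip": -1},
  ],
)

```text
t: 24.72
tcp_pos: [0.4677, 0.2731, 0.0228]
tool_rot: [-0.041, 0.999, -0.001, 0.0]
wrist_force: [-6.3, -0.5, -2.5]
width: 0.056
grasp_force: 18.0
```

Emit:
drive_tool(
  steps=[
    {"rx": 0, "ry": 0, "rz": 0, "tx": -0.6, "ty": 0, "tz": 0, "grip": -1},
    {"rx": 0, "ry": 0, "rz": 0, "tx": 0, "ty": 0, "tz": 0, "grip": -1},
    {"rx": 0, "ry": 0, "rz": 0, "tx": 0, "ty": 0, "tz": 0, "grip": -1},
  ],
)

```text
t: 25.1
tcp_pos: [0.4677, 0.2731, 0.0228]
tool_rot: [-0.041, 0.999, -0.001, -0.0]
wrist_force: [-7.2, -1.4, -0.8]
width: 0.0556
grasp_force: 18.0
```

```bash
python3 g.py
```

```text
25.25 [0.4677 0.273  0.0227] [-4.140e-02  9.991e-01 -9.000e-04 -5.000e-04] [-7.28 -0.89 -1.55]
rear edge: x at y0 35.57 slope -0.0019 21
sides [-27.74  27.87] 206
```

Emit:
drive_tool(
  steps=[
    {"rx": 0, "ry": 0, "rz": 0, "tx": 1.2, "ty": 0, "tz": 0, "grip": -1},
    {"rx": 0, "ry": 0, "rz": 0, "tx": 1.1, "ty": 0, "tz": 0, "grip": -1},
    {"rx": 0, "ry": 0, "rz": 0, "tx": 0, "ty": 0, "tz": 0, "grip": -1},
    {"rx": 0, "ry": 0, "rz": 0, "tx": 0, "ty": 0, "tz": 0, "grip": -1},
  ],
)

```text
t: 25.75
tcp_pos: [0.4675, 0.2733, 0.023]
tool_rot: [-0.041, 0.999, -0.0, 0.001]
wrist_force: [-2.2, -1.5, -4.1]
width: 0.0558
grasp_force: 18.0
```

Emit:
drive_tool(
  steps=[
    {"rx": 0, "ry": 0, "rz": 0, "tx": 0, "ty": 0, "tz": 0.2, "grip": -1},
    {"rx": 0, "ry": 0, "rz": 0, "tx": 0, "ty": 0, "tz": 0, "grip": 0.6},
    {"rx": 0, "ry": 0, "rz": 0, "tx": 0, "ty": 0, "tz": 0, "grip": 0.6},
    {"rx": 0, "ry": 0, "rz": 0, "tx": 0, "ty": 0, "tz": 0, "grip": 0.6},
    {"rx": 0, "ry": 0, "rz": 0, "tx": 0, "ty": 0, "tz": 0, "grip": 0.6},
  ],
)

```text
t: 26.38
tcp_pos: [0.4673, 0.2742, 0.023]
tool_rot: [-0.041, 0.999, 0.0, 0.001]
wrist_force: [0.1, -0.1, -0.3]
width: 0.0704
grasp_force: 0.0
```

```bash
python3 g.py
```

```text
26.525 [0.467  0.2739 0.0228] [-4.140e-02  9.991e-01  2.000e-04  1.100e-03] [0.2  0.18 0.08]
rear edge: x at y0 35.15 slope -0.0046 22
sides [-28.61  27.45] 207
```

Emit:
drive_tool(
  steps=[
    {"rx": 0, "ry": 0, "rz": 0, "tx": 0, "ty": -0.5, "tz": -8, "grip": 0.6},
    {"rx": 0, "ry": 0, "rz": 0, "tx": 0, "ty": 0, "tz": -20, "grip": 0.6},
    {"rx": 0, "ry": 0, "rz": 0, "tx": 0, "ty": 0, "tz": -40, "grip": 0.6},
    {"rx": 0, "ry": 0, "rz": 0, "tx": 0, "ty": 0, "tz": -50, "grip": 0.6},
    {"rx": 0, "ry": 0, "rz": 0, "tx": 0, "ty": 0, "tz": -50, "grip": 1},
    {"rx": 0, "ry": 0, "rz": 0, "tx": -35, "ty": 0, "tz": -45, "grip": 1},
    {"rx": 0, "ry": 0, "rz": 0, "tx": 0, "ty": 0, "tz": 0, "grip": 1},
    {"rx": 0, "ry": 0, "rz": 0, "tx": 0, "ty": 0, "tz": 0, "grip": 1},
  ],
)

```text
t: 27.52
tcp_pos: [0.5005, 0.2756, 0.2355]
tool_rot: [-0.041, 0.999, -0.0, 0.0]
wrist_force: [-0.1, -0.4, -0.0]
width: 0.0881
grasp_force: 0.0
```

```bash
cat > i.py <<'E'
from h import *
p=cam('wrist');save(p,'w9.png');s=readout.observe();print(s['t'],s['tcp_pos'],s['wrist_force'])
y=.0845;u=np.array([np.cos(y),np.sin(y),0]);v=np.array([-u[1],u[0],0]);o=np.array([.4998,.2768,0])
# resample picture on the stage-frame plane at slide-top height: 0.25 mm/px
def rect(z,xs,ys):
    X,Y=np.meshgrid(xs,ys);P=o+X[...,None]*u+Y[...,None]*v+np.array([0,0,z])
    q=(P-p['W'][:3,3])@p['W'][:3,:3];a=np.arccos(q[...,2]/np.linalg.norm(q,axis=-1));h=np.hypot(q[...,0],q[...,1]);K=np.array(p['camera_matrix'])
    return cv2.remap(p['frame'],(K[0,2]+K[0,0]*a*q[...,0]/h).astype(np.float32),(K[1,2]+K[1,1]*a*q[...,1]/h).astype(np.float32),cv2.INTER_CUBIC)
xs=np.arange(-80,70.1,1)/1000
for yy in (0,.017,-.017,.025,-.025):
    l=rect(.038,xs,np.array([yy]))[0].astype(int).min(1);print('y',yy,' '.join(map(str,l[::2] if 0 else l)))
ys=np.arange(-34,34.1,.5)/1000
for xx in (-.060,-.01):
    l=rect(.038,np.array([xx]),ys)[:,0].astype(int);print('x',xx,' '.join(map(str,l.min(1))))
print([(w(p,i['position']).round(4),i['score']) for i in finder.mark_of(p,'test_slide')[:1]+finder.mark_of(p,'stop_mean')[:1]])
E
python3 i.py
```

```text
27.575 [0.49984554 0.27545349 0.23484166] [-0.30793753  0.20366886 -1.19729458]
y 0 99 97 97 97 97 97 96 96 96 95 94 108 195 239 245 245 247 247 247 247 248 235 184 133 135 135 134 134 135 132 131 131 130 129 130 130 129 127 126 126 125 127 125 123 123 121 121 120 121 120 119 118 116 116 116 116 115 116 114 115 114 114 112 110 111 111 112 111 110 108 107 107 108 107 106 105 104 102 102 103 103 101 105 133 203 242 247 245 245 246 246 246 246 246 246 245 247 248 247 247 247 246 247 245 232 232 243 249 249 248 248 248 249 248 248 248 247 246 246 247 249 208 165 187 240 247 247 247 247 247 247 247 248 247 246 246 246 246 247 246 245 245 245 245 246 247 247 247 247 248 247
y 0.017 93 92 91 90 90 88 88 88 87 87 87 96 164 235 245 245 246 247 247 247 248 242 197 139 132 133 132 133 131 131 129 129 129 128 128 127 125 125 126 125 124 124 122 122 121 121 120 120 118 118 116 117 116 114 113 113 113 113 113 111 111 110 112 111 109 110 108 106 106 107 105 104 104 102 102 102 102 115 154 197 213 212 213 213 212 214 213 213 214 214 214 215 216 215 214 209 165 175 205 214 212 212 210 207 196 207 214
[... 2498 characters left out ...]
6 242 224 201 180 176 175 175 176 177 177 177 176 175 172 168
x -0.01 175 174 173 172 171 170 171 170 178 196 218 235 241 246 246 246 247 247 247 246 248 246 241 230 200 166 136 120 107 106 106 107 108 108 107 107 106 107 107 107 107 108 108 107 107 108 108 109 108 109 109 110 108 107 106 106 106 106 106 107 107 107 107 108 108 107 106 107 107 107 106 106 106 106 107 107 107 107 107 106 106 106 106 106 106 106 106 106 107 108 108 108 108 107 107 107 107 107 107 106 106 105 105 104 101 110 122 161 209 248 249 247 247 247 247 247 247 247 248 249 241 230 210 191 176 172 173 172 173 173 173 173 172 171 170 167 165
[(array([0.4831, 0.272 , 0.0315]), 0.96), (array([0.5422, 0.2783, 0.0356]), 0.86)]
```

```bash
cat > j.py <<'E'
exec(open('i.py').read().split('xs=np')[0])
fine=np.arange(-46,46.01,.1)/1000
def edge(z,x,y0,wd=.004):
    k=fine[np.abs(fine-y0)<wd];l=cv2.GaussianBlur(rect(z,np.array([x]),k).astype(np.float32).mean(2),(1,9),0)[:,0]
    i=np.argmax(np.abs(np.gradient(l)));return k[i]*1000
for nm,z,h,X in (('slide',.038,.028,np.arange(-64,-8,4)),('plate',.008,.04,np.arange(-84,30,6))):
    A=[np.polyfit(X,[edge(z,x/1000,sg*h) for x in X],1) for sg in (1,-1)]
    r=[np.std([edge(z,x/1000,sg*h) for x in X]-np.polyval(A[i],X)) for i,sg in enumerate((1,-1))]
    print(nm,'slopes',A[0][0],A[1][0],'center at -13: %.2f'%np.mean([np.polyval(a,-13) for a in A]),'width',np.polyval(A[0],-40)-np.polyval(A[1],-40),r)
def edgx(z,y,x0,wd=.004):
    k=np.arange(x0-wd,x0+wd,.0001);l=cv2.GaussianBlur(rect(z,k,np.array([y])).astype(np.float32).mean(2),(9,1),0)[0]
    return k[np.argmax(np.abs(np.gradient(l)))]*1000
Y=np.arange(-24,25,3)
for nm,z,x0 in (('rear',.038,-.068),('plate rear',.008,-.09)):
    e=[edgx(z,q/1000,x0) for q in Y];a=np.polyfit(Y,e,1);print(nm,'slope %.4f at %.2f'%tuple(a),np.std(e-np.polyval(a,Y)))
for q in (-8,-4,0,4,8,25,-25):
    k=np.arange(.036,.048,.0001);l=rect(.038,k,np.array([q/1000])).astype(float).mean(2)[0];print(q,'seam %.1f'%(k[np.argmin(l)]*1e3),end=' ')
E
python3 j.py
```

```text
27.725 [0.50003458 0.27574465 0.23461935] [-0.01111991  0.01579619  0.55312452]
slide slopes -0.006813186813187183 -0.02208791208791248 center at -13: -1.17 width 56.126593406594196 [np.float64(0.21037456316980682), np.float64(0.10045422741397127)]
plate slopes 0.0002923976608186337 -0.0032748538011695954 center at -13: -1.05 width 78.41695906432858 [np.float64(0.29979987169036704), np.float64(0.22563340616958175)]
rear slope 0.0178 at -68.15 0.149026057651963
plate rear slope -0.0216 at -87.58 1.215158012992499
-8 seam 42.2 -4 seam 42.3 0 seam 42.4 4 seam 42.4 8 seam 42.4 25 seam 42.4 -25 seam 42.2
```

Emit:
drive_tool(
  steps=[
    {"rx": 0, "ry": 0, "rz": 0, "tx": 40, "ty": 0, "tz": 30, "grip": 1},
    {"rx": 0, "ry": 0, "rz": 0, "tx": 0, "ty": 0, "tz": 40, "grip": 1},
    {"rx": 0, "ry": 0, "rz": 0, "tx": 0, "ty": 0, "tz": 40, "grip": 1},
    {"rx": 0, "ry": 0, "rz": 0, "tx": 0, "ty": 0, "tz": 30, "grip": 1},
    {"rx": 0, "ry": 0, "rz": 0, "tx": 0, "ty": 0, "tz": 0, "grip": 1},
    {"rx": 0, "ry": 0, "rz": 0, "tx": 0, "ty": 0, "tz": 0, "grip": 1},
  ],
)

```text
t: 28.48
tcp_pos: [0.4619, 0.2732, 0.0964]
tool_rot: [-0.041, 0.999, 0.0, 0.001]
wrist_force: [0.0, 0.5, 0.2]
width: 0.088
grasp_force: 0.0
```

```bash
cat > k.py <<'E'
exec(open('i.py').read().split('xs=np')[0].replace('w9','w10'))
def scan(z,fixed,at,span,alongx):
    k=np.arange(at-span,at+span,.0001)
    im=rect(z,k,np.array([fixed]))[0] if alongx else rect(z,np.array([fixed]),k)[:,0]
    l=cv2.GaussianBlur(im.astype(np.float32).mean(1)[None],(9,1),0)[0]; g=np.abs(np.gradient(l))[5:-5]
    return k[5:-5][np.argmax(g)]*1000
def fit(nm,z,at,alongx,F,span=.003):
    e=np.array([scan(z,f/1000,at,span,alongx) for f in F]);ok=np.ones(len(F),bool)
    for _ in range(4): a=np.polyfit(F[ok],e[ok],1);d=np.abs(e-np.polyval(a,F));ok=d<max(.25,2*np.median(d))
    print(nm,'yaw %.4f at0 %.2f'%((-a[0] if alongx else a[0]),a[1]),ok.sum(),len(F),'sd %.2f'%d[ok].std())
fit('slide rear',.038,-.068,1,np.arange(-25,25.1,2));fit('glass rear',.038,-.058,1,np.arange(-18,18.1,2))
fit('plate rear',.008,-.089,1,np.arange(-34,34.1,2),.004);fit('bed rear',.03,-.084,1,np.arange(-18,18.1,2))
fit('slide +y',.038,.0275,0,np.arange(-66,-30,2));fit('slide -y',.038,-.0285,0,np.arange(-66,-30,2))
fit('bed +y',.03,.0195,0,np.arange(-82,-70,1));fit('bed -y',.03,-.0205,0,np.arange(-82,-70,1))
fit('plate +y',.008,.0395,0,np.arange(-86,-40,2),.004);fit('plate -y',.008,-.0405,0,np.arange(-86,-40,2),.004)
E
python3 k.py
```

```text
28.525 [0.4623153  0.27335986 0.09679955] [-0.28266454 -0.74624353  0.41749825]
slide rear yaw -0.0010 at0 -68.15 26 26 sd 0.01
glass rear yaw -0.0014 at0 -58.15 19 19 sd 0.01
plate rear yaw 0.0073 at0 -87.61 35 35 sd 0.38
bed rear yaw 0.0007 at0 -84.92 18 19 sd 0.03
slide +y yaw -0.0104 at0 26.68 18 18 sd 0.06
slide -y yaw -0.0036 at0 -28.82 18 18 sd 0.06
bed +y yaw 0.0143 at0 20.26 12 12 sd 0.03
bed -y yaw -0.0007 at0 -20.79 12 12 sd 0.05
plate +y yaw 0.0100 at0 38.94 20 23 sd 0.06
plate -y yaw 0.0016 at0 -39.92 21 23 sd 0.06
```

```bash
python3 -c "
from plant import workorder; print(workorder.job_done())"
```

```text
the job is handed in; nothing more can be done
None
```

The job is handed in at about 28.5 s: the slide lies on the bed with both clips snapped into its groove, up against the stop. It measures central to about 0.4 mm and square to within roughly 1°, the gripper is clear, and no forces above about 9 N showed at the wrist; I saw no verdict.

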